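# Put the long slate row marker away in the potting drawer

## Task

Put the longer of the two thin slate row markers away in the half-open drawer. It is too thin to pick up off the flat steel top, so first press lightly on it and slide it towards the robot until its near end sticks out well past the front edge, then pinch that end by its two long sides, lift it clear, and lower it into the drawer before letting go, so that it lies flat on the drawer floor. Leave the drawer as far open as it is and leave the short marker where it lies.

Things in the scene. Friction and masses are not known exactly. Their poses are not given: they have to be found in the camera images.
- long_slate: Longer dark slate strip, 130 x 50 mm, 3 mm thick, about 55 g, loose on the steel top right of the drawer. Origin: centre of its underside; x along its length, -x end nearest the front edge (within 20 degrees of square to it), z up. Slides easily on steel (friction 0.35, less than under a fingertip). Stays level until its origin passes the edge.
- short_slate: Shorter strip of the same dark slate, 80 x 50 mm, 3 mm thick, on the same top, left or right of the long one; not to be moved. Origin: centre of its underside, x along its length, z up.
- front_edge (a point): Middle of the front edge (facing the robot) of the fixed galvanized top, on its surface, 110 mm above the table. x points inwards over the top, away from the robot; y along the edge to the left; z up. Top 900 mm along y, 360 deep, 12 thick; free space below the edge, except at the drawer. Bystanders within 100 mm of the markers are under 65 mm high.
- drawer_spot (a point): On the drawer's inner floor (20 mm above the table), midway across, 85 mm behind the inner face of its front panel. x points to the drawer's back, y left, z up. Inside 240 mm wide; part open to the sky 170 to 200 mm along x; side walls 60 mm and front panel 74 mm above the floor. Empty. Slides along x, resists 8 N. 220 mm left of the front edge's middle.
There are look-alikes about, which are no part of the job. Leave any turquoise or yellow look-alike of the long_slate alone.

How it is judged:
By the outcome, as a careful person would: the job done as asked, in the order asked, and still so for the second after the job is handed in, with the robot touching nothing.
It also fails if it takes over 51 s, if anything falls off the work surface, if the arm or the gripper's body presses on something with over 40 N, if the wrist force passes 120 N, or if a joint passes its speed limit or range.

## Robot

A 6-joint arm with a two-finger parallel gripper is mounted at the origin on the work surface. World frame = base frame: x ahead of the robot, y to its left, z up, the work surface at z = 0. Lengths are in m, angles in rad, forces in N, time in s.
With the tool pointing down it reaches from about 0.375 to 0.75 m from the base axis. Payload 9 kg.
Tool frame: the origin (TCP) lies on the centre line of the jaws, within the pads' length; the fingertips stand 25 mm ahead of it and the grasp point (between the pads) lies 6 mm ahead of it; z points along the fingers, y is the direction in which the jaws open and shut (so a half turn about z gives the same grasp; the last joint's range is limited). The gripper opens to 85 mm and grips with 20 to 120 N. Pads are 22 mm wide; open, the fingers measure 114 mm over their backs; the gripper's body (76 mm by 85 mm) begins 54 mm behind the grasp point. The pads swing forward as they close: fully open they stand 13 mm farther back than shut.
Start: joints at [1.024, 0.104, 0.097, 1.564, 0, 1.353], TCP at [0.194, 0.568, 0.226] pointing down, gripper open.
Joint ranges: [-2.99, 2.99], [-0.84, 1.86], [-1.1, 1.16], [-1.84, 2.11], [-1.51, 1.56], [-3.14, 3.14]. Speed limits (rad/s): [2.22, 2.22, 2.57, 3.14, 3.14, 3.14].

## Interface

Orientations are given as a unit quaternion [x, y, z, w].
In Python, from plant import robot gives the robot as it stands.
- The arm moves only by the shell command python3 -m jog 'ROWS' [OPENING]. ROWS is JSON, a list of rows, each a list of 2 entries, a list of its own where there are three numbers: the shift along the world's x, y, z in units of 0.04 m (1.0 is 0.04 m), then the turn about the world's z in units of 0.08 rad (1.0 is 0.08 rad). In form: [[[dx, dy, dz], turn], ...]. A call has 1 to 8 rows; each row shifts and turns the pose as measured when the row begins; what a row does not reach is not made up. A row lasts 1/12 s, in which the tool goes at most 41.7 mm and 7.16 degrees, less where a joint would pass 70% of its speed; a pose out of reach is approached as far as the arm can. A call with a number of a shift or a turn outside -1 to 1 is refused whole. A call with a gripper value outside its range is refused whole. OPENING is the opening, from 0 (shut) to 1 (fully open), set as the call begins (- or left out, the last holds). The fingers move at their own pace and stop on an object; the grip force is fixed at half the most. Time passes only in rows, so rows that do not move let the fingers close. It gives the time, the measured TCP pose, the force and the opening at its end, in the units of the state.
- robot.read_state(): the state, without advancing time (a new reading comes with each control period).
- robot.read_camera(name): name is "side" or "top" or "wrist"; returns a dict with "img" (384x512x3 uint8, red, green, blue), "z_map" (384x512 float32, m along the optical axis (not along the pixel's ray), 0 where there is no reading), "mtx" (3x3 intrinsics, pixels), "dist_coeffs" ([k1, k2, p1, p2, k3] as OpenCV has them; the pictures are not rectified), "position" and "orientation" of the camera in the world. Camera axes: x right, y down, z forward; pixel columns grow to the right and rows downward; lengths in m; the calibration is good to about 2 mm. A picture is of the moment at which its call begins.
- robot.close_job(): hands the job in, once; it reports no verdict.
The state is a dict: "time_s": time; "joints": joint angles; "qd": joint speeds; "effort": joint torques, N m; "tool_pos": TCP position; "eef_rot": TCP orientation; "wrist_force": force on the tool from outside, world axes, zero at the start; "torque": the same for the moment, N m; "finger_gap": finger opening in m.
Only numpy, scipy, OpenCV 4.12 (cv2) and the standard library are available. Lean on these libraries where they do the work, as an engineer would, in place of code of your own. Each camera call takes 0.05 s, during which the arm holds its last target.

## Working session

There is one attempt and no reset: what is moved stays moved. The work goes in short steps, Python scripts to look and compute and a shell command to move; the robot and the scene stay as the last step left them, time stands still between calls to the robot, and variables do not carry over. Pictures are saved under pics/ and viewed, and the job is handed in when it is done.

```bash
mkdir -p pics; ls
cat > h.py <<'E'
import numpy as np,cv2
from scipy.spatial.transform import Rotation as R
from plant import robot
def cam(n):
    c=robot.read_camera(n); return c
def save(c,name,crop=None,scale=1):
    im=c["img"][:,:,::-1]
    if crop: x0,y0,x1,y1=crop; im=im[y0:y1,x0:x1]
    if scale!=1: im=cv2.resize(im,None,fx=scale,fy=scale,interpolation=cv2.INTER_CUBIC)
    cv2.imwrite("pics/"+name+".png",im)
def rot(q): return R.from_quat(q).as_matrix()
def ray(c,uv):
    p=cv2.undistortPoints(np.array(uv,float).reshape(-1,1,2),np.array(c["mtx"]),np.array(c["dist_coeffs"])).reshape(-1,2)
    d=np.c_[p,np.ones(len(p))]@rot(c["orientation"]).T
    return np.array(c["position"]),d
def onz(c,uv,z):
    o,d=ray(c,uv); return o+d*((z-o[2])/d[:,2])[:,None]
def depthpt(c,uv):
    o,d=ray(c,uv); uv=np.array(uv).reshape(-1,2).round().astype(int)
    return o+d*c["z_map"][uv[:,1],uv[:,0]][:,None]
E
python3 - <<'E'
from h import *
s=robot.read_state()
for k,v in s.items(): print(k,np.round(v,3))
for n in("side","top","wrist"):
    c=cam(n); save(c,n+"0"); np.save("pics/"+n+"0.npy",c,allow_pickle=True); print(n,np.round(c["position"],3),np.round(rot(c["orientation"])[:,2],2))
E
```

```text
pics
time_s 0.0
joints [ 1.024  0.105  0.096  1.564 -0.     1.353]
qd [ 0.002  0.001 -0.001 -0.001 -0.    -0.   ]
effort [ 0.0000e+00 -5.5693e+01  5.0365e+01  1.7000e-02 -0.0000e+00  0.0000e+00]
tool_pos [0.194 0.568 0.226]
eef_rot [ 0.164  0.987 -0.001 -0.   ]
wrist_force [-0.109 -0.058 -0.672]
torque [-0.032 -0.022  0.017]
finger_gap 0.085
side [ 0.071 -0.387  0.74 ] [ 0.45  0.45 -0.77]
top [ 0.338 -0.029  1.266] [ 0.09 -0.01 -1.  ]
wrist [0.128 0.589 0.373] [ 0.26 -0.09 -0.96]
```

View pics/top0.png

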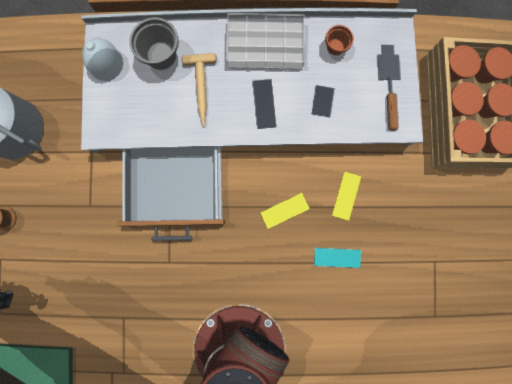

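View pics/side0.png

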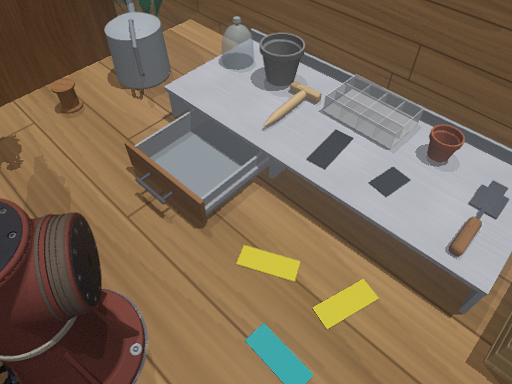

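View pics/wrist0.png

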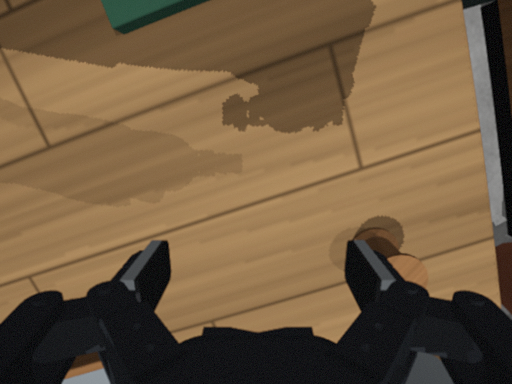

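The top view shows two dark strips on the steel: one at about (264,104) and one at (323,101). Yellow look-alikes lie on the table at (285,210) and (347,196), and a turquoise one at (338,258). The drawer floor is around (172,185). The dark strip at (264,104) looks longer, so I'll measure it.

```bash
cat >> h.py <<'E'
def darkrects(c,box,thr=75,minA=150):
    x0,y0,x1,y1=box
    g=c["img"].max(axis=2); m=np.zeros(g.shape,np.uint8); m[y0:y1,x0:x1]=(g[y0:y1,x0:x1]<thr)*255
    cs,_=cv2.findContours(m,cv2.RETR_EXTERNAL,cv2.CHAIN_APPROX_NONE)
    return [k for k in cs if cv2.contourArea(k)>minA]
def tri(c1,uv1,c2,uv2):
    o1,d1=ray(c1,uv1);o2,d2=ray(c2,uv2);out=[]
    for a,b in zip(d1,d2):
        t=np.linalg.lstsq(np.c_[a,-b],o2-o1,rcond=None)[0]
        p,q=o1+a*t[0],o2+b*t[1]; out.append(np.r_[(p+q)/2,np.linalg.norm(p-q)])
    return np.array(out)
E
python3 - <<'E'
from h import *
T=np.load("pics/top0.npy",allow_pickle=True).item();S=np.load("pics/side0.npy",allow_pickle=True).item()
np.set_printoptions(precision=4,suppress=True)
save(T,"topcrop",(230,60,360,160),6); save(S,"sidecrop",(290,110,430,210),5)
def cent(c,k):
    M=cv2.moments(k);return [M["m10"]/M["m00"],M["m01"]/M["m00"]]
kt=darkrects(T,(240,70,345,135));ks=darkrects(S,(295,120,415,200))
print([cent(T,k) for k in kt],[cent(S,k) for k in ks])
kt.sort(key=lambda k:cent(T,k)[0]);ks.sort(key=lambda k:cent(S,k)[0])
for a,b in zip(kt,ks):
    print("tri",tri(T,[cent(T,a)],S,[cent(S,b)]))
for c,kk in((T,kt),(S,ks)):
  for k in kk:
    P=onz(c,k.reshape(-1,2),.113)
    r=cv2.minAreaRect((P[:,:2]*1000).astype(np.float32)); print(r, cv2.boxPoints(r).round(1).tolist())
# front edge
def tp(c,uv): return depthpt(c,uv)
print("top edge depth",tp(T,[[264,140],[300,140],[264,150],[300,155],[172,185],[172,200],[140,180],[210,180]]))
print("slate z",tp(T,[[264,104],[323,101]]),tp(S,[[330,149],[390,181]]))
for u in (240,264,300,340,400):
    zz=depthpt(T,[[u,v] for v in range(136,156)]);print(u,zz[:,2].round(3), zz[:,0].round(3))
for u in (150,172,200):
    zz=depthpt(T,[[u,v] for v in range(140,240,2)]);print(u);print(np.c_[zz][:,[0,2]].round(3).T)
zz=depthpt(T,[[u,185] for u in range(112,232,2)]);print(zz[:,[1,2]].round(3).T)
E
```

```text
[] []
top edge depth [[ 0.5623 -0.0658  0.1101]
 [ 0.5634 -0.1594  0.1067]
 [ 0.5547 -0.0692  0.0015]
 [ 0.5407 -0.1707  0.0026]
 [ 0.4533  0.1858  0.0189]
 [ 0.4116  0.1847  0.021 ]
 [ 0.4671  0.2758  0.0184]
 [ 0.468   0.081   0.0133]]
slate z [[ 0.6558 -0.0656  0.1172]
 [ 0.6657 -0.2198  0.1157]] [[ 0.6568 -0.0672  0.1132]
 [ 0.6692 -0.2197  0.1122]]
240 [ 0.108  0.109  0.112  0.105  0.109  0.109  0.112  0.113  0.111  0.108
 -0.002  0.002  0.001 -0.001  0.001  0.003  0.005 -0.006 -0.    -0.002] [0.573 0.57  0.567 0.566 0.562 0.56  0.556 0.554 0.551 0.549 0.566 0.563
 0.56  0.558 0.555 0.551 0.548 0.547 0.543 0.541]
264 [ 0.11   0.104  0.109  0.11   0.11   0.113  0.113  0.11   0.108  0.103
  0.003  0.001 -0.003 -0.003  0.002 -0.004  0.002 -0.002 -0.001  0.001] [0.573 0.571 0.568 0.565 0.562 0.559 0.556 0.554 0.552 0.55  0.566 0.563
 0.561 0.558 0.555 0.553 0.549 0.547 0.544 0.541]
300 [ 0.112  0.112  0.109  0.11   0.107  0.111  0.11   0.115  0.103 -0.002
 -0.001 -0.     0.003 -0.001  0.001  0.003 -0.003  0.     0.001  0.003] [0.573 0.57  0.568 0.565 0.563 0.56  0.558 0.554 0.554 0.
[... 2950 characters left out ...]
3   0.225  0.219  0.213  0.208  0.203  0.197  0.191
   0.186  0.18   0.175  0.169  0.163  0.158  0.153  0.147  0.141  0.136
   0.13   0.124  0.119  0.113  0.108  0.103  0.097  0.092  0.086  0.08
   0.075  0.069  0.059  0.056  0.051  0.048  0.043  0.037  0.032  0.026]
 [-0.006 -0.001 -0.001 -0.002 -0.002 -0.006  0.08   0.066  0.038  0.018
   0.018  0.02   0.02   0.022  0.019  0.023  0.02   0.019  0.023  0.021
   0.023  0.022  0.019  0.021  0.021  0.02   0.021  0.018  0.019  0.019
   0.019  0.021  0.017  0.019  0.024  0.018  0.017  0.016  0.021  0.018
   0.02   0.023  0.016  0.025  0.023  0.017  0.022  0.018  0.023  0.02
   0.015  0.021  0.079  0.049  0.051  0.003 -0.001  0.004 -0.003 -0.003]]
```

```bash
python3 - <<'E'
from h import *
T=np.load("pics/top0.npy",allow_pickle=True).item();S=np.load("pics/side0.npy",allow_pickle=True).item()
print(T["img"][104,264],T["img"][101,323],T["img"][135,264],S["img"][149,330])
print(T["img"][104,245:285].max(axis=1),S["img"][149,300:360].max(axis=1))
E
sed -i 's/thr=75/thr=120/' h.py
cat > m.py <<'E'
from h import *
np.set_printoptions(precision=4,suppress=True)
def cent(k):
    M=cv2.moments(k);return [M["m10"]/M["m00"],M["m01"]/M["m00"]]
def run(T,S):
    kt=darkrects(T,(240,70,345,135));ks=darkrects(S,(295,120,415,200))
    kt.sort(key=lambda k:cent(k)[0]);ks.sort(key=lambda k:cent(k)[0])
    print([cent(k) for k in kt],[cent(k) for k in ks])
    for a,b in zip(kt,ks): print("tri x y z miss",tri(T,[cent(a)],S,[cent(b)]))
    for c,kk in((T,kt),(S,ks)):
      for k in kk:
        P=onz(c,k.reshape(-1,2),.113)
        r=cv2.minAreaRect((P[:,:2]*1000).astype(np.float32)); print(np.round(r[0],1),np.round(r[1],1),round(r[2],1), cv2.boxPoints(r).round(0).tolist())
E
python3 -c "
from m import *
run(np.load('pics/top0.npy',allow_pickle=True).item(),np.load('pics/side0.npy',allow_pickle=True).item())"
```

```text
[72 78 83] [72 77 82] [209 214 218] [72 75 81]
[216 216 216 214 216 216 216 216 214 171 108  83  82  81  79  84  80  83
  81  83  80  85  83  84  78  81  81  85 109 207 220 222 222 221 220 221
 219 222 223 221] [189 189 189 190 189 189 189 188 189 188 190 189 189 192 186 147  92  76
  81  82  82  81  81  81  82  82  83  84  80  79  81  81  80  83  86  82
  82  83  81  82  81  75  93 139 195 196 191 191 193 192 192 191 192 193
 192 193 193 193 193 194]
[[263.94571252313386, 103.74542463499895], [322.3657786885246, 100.8514344262295]] [[309.68766828217554, 189.63301023155626], [329.41038739889314, 148.87569178373775], [389.03759820426484, 181.2772166105499]]
tri x y z miss [[ 0.6833 -0.0503 -0.0641  0.0612]]
tri x y z miss [[ 0.5883 -0.1591  0.242   0.1079]]
[658.4 -65.8] [128.2  48.1] 5.6 [[592.0, -48.0], [597.0, -96.0], [725.0, -83.0], [720.0, -36.0]]
[ 666.9 -218.6] [48.5 78.5] 80.6 [[624.0, -236.0], [702.0, -249.0], [710.0, -201.0], [632.0, -188.0]]
[ 546.9 -109.9] [78.7 91.5] 44.3 [[487.0, -105.0], [551.0, -170.0], [607.0, -115.0], [543.0, -50.0]]
[659.1 -66.1] [130.7  49. ] 5.3 [[592.0, -48.0], [596.0, -97.0], [726.0, -84.0], [722.0, -36.0]]
[ 667.3 -218.3] [50.2 80.1] 80.7 [[624.0, -237.0], [703.0, -250.0], [711.0, -200.0], [632.0, -187.0]]
```

View pics/topcrop.png

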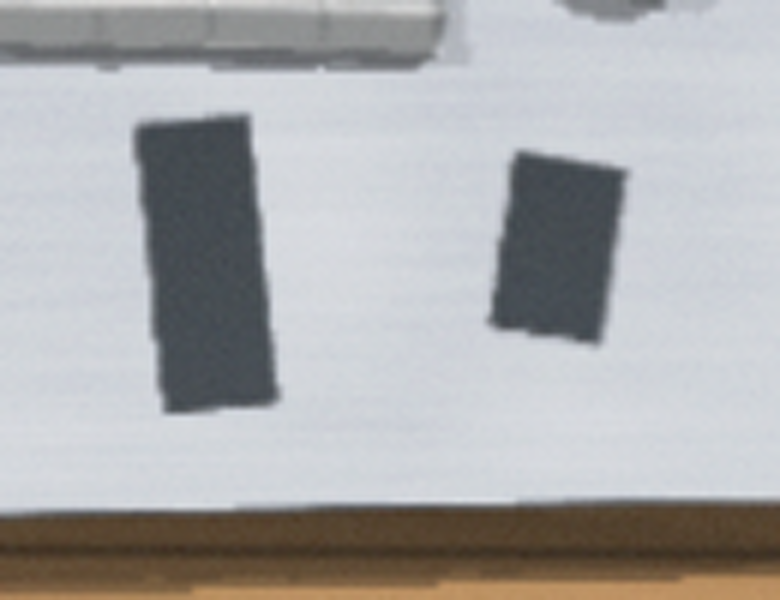

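The enlarged crop confirms it. The strip at (264,104) measures 128–131 x 48–49 mm, so it is the long slate. The one at (323,101) measures about 80 x 50 mm, so it is the short one. The yellow and turquoise strips are on the table and don't match. Next I'll triangulate its height and the front edge from two views.

Run:
```python
from m import *
T=np.load('pics/top0.npy',allow_pickle=True).item();S=np.load('pics/side0.npy',allow_pickle=True).item()
print(tri(T,[[263.95,103.75],[322.37,100.85]],S,[[329.41,148.88],[389.04,181.28]]))
# edge points: largest vertical brightness drop in top, at z=.11
for u in (235,264,290,340,380):
    col=T["img"][130:160,u].max(axis=1).astype(int); v=130+np.argmin(np.diff(col))+.5
    print(u,v,onz(T,[[u,v]],.11))
# drawer inner edges / floor via depth, side cam
uv=[[200,170],[190,160],[215,165]]
print(depthpt(S,uv))
save(S,"sidedr",(110,90,310,220),4)
```

```text
[[ 0.6578 -0.0654  0.1117  0.0006]
 [ 0.667  -0.2187  0.1122  0.    ]]
235 144.5 [[0.5502 0.0091 0.11  ]]
264 144.5 [[ 0.5505 -0.0658  0.11  ]]
290 143.5 [[ 0.5534 -0.133   0.11  ]]
340 142.5 [[ 0.557  -0.2634  0.11  ]]
380 142.5 [[ 0.5581 -0.3694  0.11  ]]
[[0.451  0.1703 0.0211]
 [0.4555 0.2153 0.0218]
 [0.4904 0.1572 0.0193]]
```

```bash
python3 -m jog '[[[1,-1,0],0.7],[[1,-1,0],0.7],[[1,-1,0],0.7],[[1,-1,0],0.7],[[1,-1,0],0.7],[[1,-1,0],0.7],[[1,-1,0],0.7],[[1,-1,0],0.7]]' 0
```

```text
time_s: 0.82
tool_pos: [0.4281, 0.3282, 0.2236]
eef_rot: [-0.076, 0.997, -0.001, -0.002]
wrist_force: [1.4, 1.5, 0.3]
finger_gap: -0.0006
```

```bash
python3 -m jog '[[[0.5,-0.87,0],-0.7],[[0.5,-0.87,0],0],[[0.5,-0.87,0],0],[[0.5,-0.87,0],0],[[0.5,-0.87,0],0],[[0.5,-0.87,0],0],[[0.5,-0.87,0],0],[[0.5,-0.87,0],0]]' 0
```

```text
time_s: 1.48
tool_pos: [0.592, 0.0379, 0.2218]
eef_rot: [-0.048, 0.999, -0.001, -0.002]
wrist_force: [1.9, 0.9, 0.7]
finger_gap: -0.0002
```

```bash
python3 -m jog '[[[0.5,-0.7,0],0],[[0.5,-0.7,0],0],[[0.5,-0.7,0],0],[[0.3,-0.5,-0.3],0],[[0,0,-0.5],0],[[0,0,-0.5],0],[[0,0,-0.3],0],[[0,0,0],0]]' 0
python3 - <<'E'
from h import *
c=cam("wrist");save(c,"w1");c=cam("side");save(c,"s1",(250,60,450,210),4)
print(robot.read_state()["tool_pos"])
E
```

```text
time_s: 2.15
tool_pos: [0.6687, -0.0831, 0.1512]
eef_rot: [-0.043, 0.999, -0.001, -0.003]
wrist_force: [-0.4, -0.1, -0.2]
finger_gap: -0.0003
[ 0.66949026 -0.08297785  0.15409506]
```

View pics/w1.png

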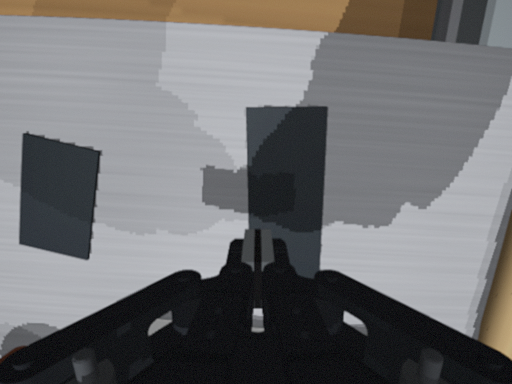

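View pics/s1.png

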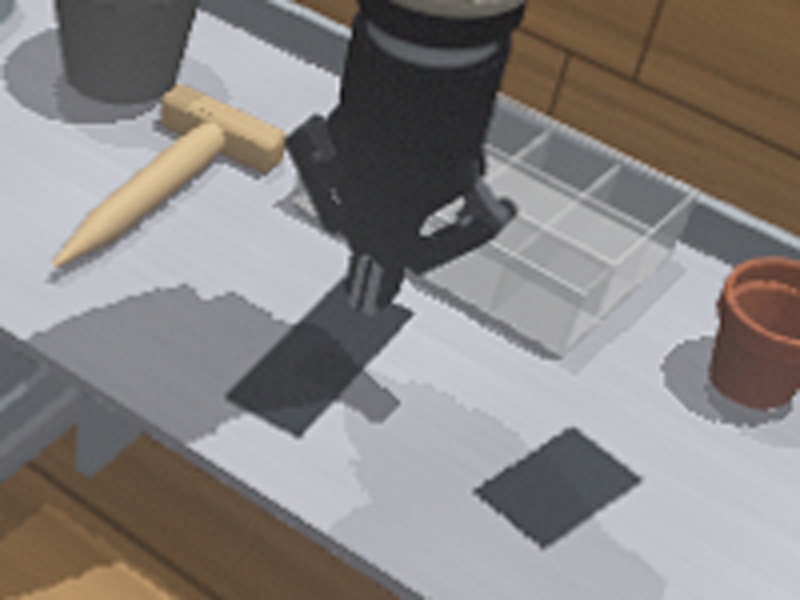

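The wrist view shows the shut fingertips over the slate's far half, at (258,240), slightly right of its axis. The short slate is clear of them at (60,195). I'll centre in y and then lower by feel.

```bash
python3 -m jog '[[[-0.1,0.45,0],-0.1],[[0,0,-0.15],0],[[0,0,0],0],[[0,0,-0.1],0],[[0,0,0],0]]' 0; python3 -m jog '[[[0,0,-0.06],0],[[0,0,0],0]]' 0
```

```text
time_s: 2.67
tool_pos: [0.6676, -0.0635, 0.1507]
eef_rot: [-0.04, 0.999, -0.003, 0.002]
wrist_force: [0.1, 0.2, -0.0]
finger_gap: 0.0003
time_s: 2.83
tool_pos: [0.6682, -0.0639, 0.1493]
eef_rot: [-0.04, 0.999, -0.004, 0.003]
wrist_force: [-0.3, -0.1, 0.1]
finger_gap: 0.0002
```

```bash
python3 -m jog '[[[0,0,-0.1],0],[[0,0,-0.1],0]]' 0; python3 -m jog '[[[0,0,-0.08],0]]' 0;python3 -m jog '[[[0,0,-0.05],0]]' 0
```

```text
time_s: 3.0
tool_pos: [0.6688, -0.0645, 0.1421]
eef_rot: [-0.04, 0.999, -0.004, 0.003]
wrist_force: [-0.3, -0.1, 0.0]
finger_gap: 0.0002
time_s: 3.08
tool_pos: [0.6688, -0.0647, 0.1384]
eef_rot: [-0.04, 0.999, -0.004, 0.003]
wrist_force: [0.2, -0.1, -0.2]
finger_gap: -0.0002
time_s: 3.17
tool_pos: [0.6686, -0.0647, 0.1356]
eef_rot: [-0.04, 0.999, -0.004, 0.003]
wrist_force: [-0.1, -0.9, -0.4]
finger_gap: -0.0001
```

```bash
python3 -m jog '[[[0,0,-0.04],0]]' 0; python3 -m jog '[[[0,0,-0.04],0]]' 0
```

```text
time_s: 3.25
tool_pos: [0.6684, -0.0647, 0.1334]
eef_rot: [-0.04, 0.999, -0.004, 0.003]
wrist_force: [-0.2, 0.3, -0.2]
finger_gap: 0.0001
time_s: 3.33
tool_pos: [0.6682, -0.0648, 0.1314]
eef_rot: [-0.04, 0.999, -0.004, 0.003]
wrist_force: [-0.6, 0.5, -0.1]
finger_gap: 0.0
```

Run:
```python
from h import *
c=cam("side");save(c,"s2",(290,90,390,165),8)
c=cam("wrist");save(c,"w2")
s=robot.read_state();print(s["tool_pos"],s["wrist_force"],s["joints"])
```

```text
[ 0.66808637 -0.06467408  0.13118944] [-0.25242743 -0.11721468  0.52437887] [-0.28841472  0.31604347  0.16376759  1.41159003 -0.00511555 -0.36830112]
```

View pics/s2.png

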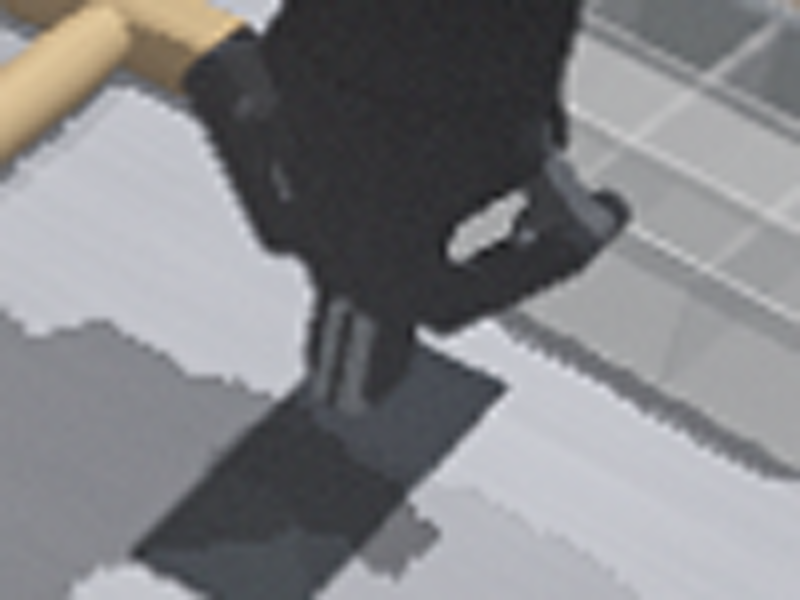

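View pics/w2.png

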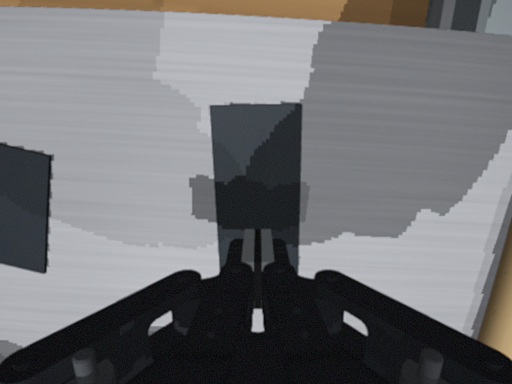

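The tips sit over the slate's centreline at (258,240), possibly still a few mm above it, with no contact force yet. I'll keep going by feel.

```bash
for i in 1; do python3 -m jog '[[[0,0,-0.04],0]]' 0; done; python3 -m jog '[[[0,0,-0.04],0]]' 0;  python3 -c "
from h import *
print(robot.read_state()['wrist_force'])"
```

```text
time_s: 3.52
tool_pos: [0.6683, -0.0647, 0.13]
eef_rot: [-0.04, 0.999, -0.004, 0.003]
wrist_force: [0.0, 0.2, 0.2]
finger_gap: 0.0
time_s: 3.6
tool_pos: [0.6683, -0.0647, 0.1283]
eef_rot: [-0.04, 0.999, -0.004, 0.003]
wrist_force: [0.2, -0.1, -0.1]
finger_gap: 0.0003
[ 0.22782444 -0.08628331 -0.09169211]
```

Run:
```python
from h import *
np.set_printoptions(precision=4,suppress=True)
c=cam("wrist")
for p in ([[258,150],[240,150],[258,215],[258,222],[258,226]],[[250,232],[266,232],[250,240],[266,240],[250,255],[266,255],[245,300]]):
    print(depthpt(c,p))
print(c["position"],robot.read_state()["tool_pos"])
c=cam("side"); save(c,"s3",(310,100,370,145),12)
print(depthpt(c,[[333,140],[331,137],[334,133],[333,128],[345,135],[320,150]]))
```

```text
[[ 0.6215 -0.0693  0.1122]
 [ 0.6223 -0.0792  0.1125]
 [ 0.6597 -0.0662  0.1119]
 [ 0.6635 -0.0659  0.1132]
 [ 0.6664 -0.0657  0.1125]]
[[ 0.6581 -0.0702  0.1405]
 [ 0.6572 -0.0623  0.1411]
 [ 0.6575 -0.0699  0.1509]
 [ 0.6566 -0.0626  0.1514]
 [ 0.6577 -0.0695  0.1646]
 [ 0.657  -0.0629  0.1649]
 [ 0.6553 -0.0702  0.1977]]
[ 0.598  -0.0705  0.2752] [ 0.6682 -0.0647  0.128 ]
[[ 0.6578 -0.0693  0.1423]
 [ 0.6562 -0.0636  0.1488]
 [ 0.6572 -0.0684  0.1633]
 [ 0.6587 -0.0626  0.1734]
 [ 0.7203 -0.0643  0.1137]
 [ 0.6384 -0.0523  0.1126]]
```

View pics/s3.png

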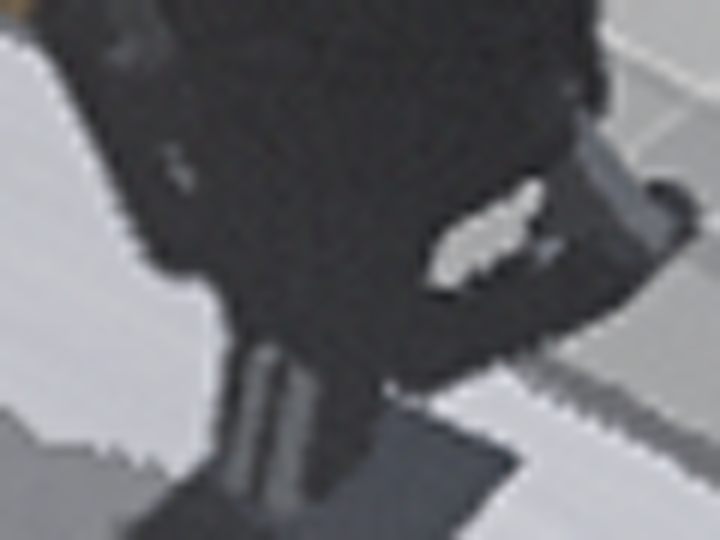

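Run:
```python
from h import *
np.set_printoptions(precision=4,suppress=True,linewidth=150)
c=cam("side")
for u in (330,333,337):
  print(u);print(np.c_[range(132,152),depthpt(c,[[u,v] for v in range(132,152)])][:,[0,1,3]].T)
c=cam("wrist")
print(np.c_[range(215,250),depthpt(c,[[248,v] for v in range(215,250)])][:,[0,1,3]].T)
print(robot.read_state()["tool_pos"])
```

```text
330
[[132.     133.     134.     135.     136.     137.     138.     139.     140.     141.     142.     143.     144.     145.     146.     147.
  148.     149.     150.     151.    ]
 [  0.6539   0.655    0.6555   0.6554   0.655    0.655    0.6563   0.6559   0.6559   0.6549   0.6776   0.6739   0.6711   0.6708   0.6654   0.6606
    0.6611   0.6578   0.6535   0.6517]
 [  0.163    0.1593   0.156    0.1535   0.1512   0.1485   0.1445   0.1421   0.1394   0.1377   0.1114   0.1123   0.1124   0.1099   0.1126   0.1148
    0.1115   0.1121   0.1138   0.1129]]
333
[[132.     133.     134.     135.     136.     137.     138.     139.     140.     141.     142.     143.     144.     145.     146.     147.
  148.     149.     150.     151.    ]
 [  0.6561   0.6574   0.6568   0.6558   0.6557   0.6561   0.6571   0.6569   0.6576   0.6575   0.6578   0.678    0.677    0.6734   0.6709   0.669
    0.6634   0.6609   0.6599   0.6573]
 [  0.1655   0.1615   0.1594   0.1578   0.1552   0.1521   0.1484   0.1459   0.1425   0.1399   0.1368   0.1132   0.1114   0.1122   0.1121   0.1112
    0.1142   0.114    0.1122 
[... 850 characters left out ...]

  247.     248.     249.    ]
 [  0.6596   0.6604   0.661    0.6614   0.6623   0.6632   0.6637   0.6641   0.6648   0.6651   0.6657   0.667    0.6675   0.6681   0.6583   0.658
    0.658    0.658    0.6582   0.6576   0.6571   0.6574   0.6576   0.6576   0.6577   0.6575   0.6578   0.6571   0.6575   0.6578   0.6574   0.6576
    0.6574   0.6572   0.6574]
 [  0.113    0.1127   0.1128   0.1132   0.1127   0.1119   0.1122   0.1129   0.1126   0.1136   0.1135   0.112    0.1123   0.1125   0.1364   0.1384
    0.1395   0.1409   0.1416   0.144    0.1463   0.1467   0.1475   0.1484   0.1494   0.1509   0.1512   0.1538   0.1539   0.1543   0.1561   0.1566
    0.158    0.1593   0.1598]]
[ 0.6683 -0.0648  0.1284]
```

Run:
```python
from h import *
np.set_printoptions(precision=4,suppress=True,linewidth=150)
c=np.load('pics/wrist0.npy',allow_pickle=True).item()
print(c["position"])
for u in (150,155,160,165):
  print(u,np.c_[range(232,270,3),depthpt(c,[[u,v] for v in range(232,270,3)])][:,[0,3]].T)
```

```text
[0.1278 0.5891 0.3729]
150 [[232.     235.     238.     241.     244.     247.     250.     253.     256.     259.     262.     265.     268.    ]
 [ -0.0008  -0.0011   0.0004   0.2491   0.253    0.2547   0.2574   0.2606   0.2629   0.2657   0.268    0.269    0.27  ]]
155 [[232.     235.     238.     241.     244.     247.     250.     253.     256.     259.     262.     265.     268.    ]
 [  0.0001  -0.0011  -0.0015   0.2489   0.2521   0.255    0.2583   0.2596   0.2619   0.2642   0.2621   0.2629   0.2638]]
160 [[232.     235.     238.     241.     244.     247.     250.     253.     256.     259.     262.     265.     268.    ]
 [ -0.0003  -0.0018   0.0007   0.2487   0.2518   0.2551   0.2548   0.2551   0.2565   0.3729   0.2575   0.2568   0.258 ]]
165 [[232.     235.     238.     241.     244.     247.     250.     253.     256.     259.     262.     265.     268.    ]
 [ -0.0014   0.0006  -0.0015   0.2482   0.2476   0.2469   0.2487   0.2498   0.2506   0.2499   0.2507   0.2503   0.251 ]]
```

The depth maps of both cameras agree: the shut tips are at z≈0.136 with the reported TCP at 0.128. So the tips stand about 8 mm behind the reported origin, not 25 mm ahead as stated. I'll go by the measured tip height and by feel, with contact expected at TCP z≈0.105.

```bash
python3 -m jog '[[[0,0,-0.2],0],[[0,0,-0.15],0]]' 0; python3 -m jog '[[[0,0,-0.1],0]]' 0;  python3 -c "
from h import *
print(robot.read_state()['wrist_force'])"
```

```text
time_s: 3.97
tool_pos: [0.6693, -0.065, 0.1153]
eef_rot: [-0.04, 0.999, -0.004, 0.004]
wrist_force: [-0.2, -1.3, -0.5]
finger_gap: -0.0001
time_s: 4.05
tool_pos: [0.6692, -0.065, 0.1104]
eef_rot: [-0.04, 0.999, -0.004, 0.004]
wrist_force: [0.7, 0.4, 0.5]
finger_gap: 0.0001
[0.67886797 0.35018239 0.54171746]
```

```bash
python3 -m jog '[[[0,0,-0.05],0]]' 0; python3 -m jog '[[[0,0,-0.04],0]]' 0
```

```text
time_s: 4.13
tool_pos: [0.669, -0.0649, 0.1081]
eef_rot: [-0.04, 0.999, -0.004, 0.004]
wrist_force: [-7.0, 2.5, 20.8]
finger_gap: 0.0
time_s: 4.22
tool_pos: [0.6691, -0.0649, 0.1081]
eef_rot: [-0.04, 0.999, -0.004, 0.004]
wrist_force: [-9.8, 2.4, 25.6]
finger_gap: -0.0002
```

```bash
python3 -m jog '[[[0,0,-0.03],0]]' 0
```

```text
time_s: 4.3
tool_pos: [0.6693, -0.065, 0.1081]
eef_rot: [-0.04, 0.999, -0.004, 0.005]
wrist_force: [-2.1, 0.2, 9.1]
finger_gap: -0.0001
```

Contact came at TCP z=0.108, which puts the tips about 5 mm behind the origin. The press is down to about 9 N. Now a short test drag.

```bash
python3 -m jog '[[[-0.15,0,-0.03],0],[[-0.2,0,-0.03],0]]' 0
```

```text
time_s: 4.47
tool_pos: [0.658, -0.0655, 0.1081]
eef_rot: [-0.04, 0.999, -0.005, 0.008]
wrist_force: [2.5, 0.4, 6.1]
finger_gap: 0.0005
```

```bash
python3 -m jog '[[[-0.2,0,-0.035],0],[[-0.2,0,-0.035],0],[[-0.2,0,-0.035],0]]' 0
python3 - <<'E'
from h import *
c=cam("wrist");save(c,"w4")
k=max(darkrects(c,(0,0,512,228),60),key=cv2.contourArea)
P=onz(c,k.reshape(-1,2),.113)[:,:2]
r=cv2.minAreaRect((P*1000).astype(np.float32));print(r,cv2.boxPoints(r).round(0).tolist(),robot.read_state()["tool_pos"])
E
```

```text
time_s: 4.72
tool_pos: [0.6377, -0.0664, 0.1082]
eef_rot: [-0.04, 0.999, -0.007, 0.014]
wrist_force: [2.8, -0.2, 6.6]
finger_gap: 0.0003
((596.9583129882812, -71.26714324951172), (62.013336181640625, 49.051273345947266), 5.92907190322876) [[564.0, -50.0], [569.0, -99.0], [630.0, -92.0], [625.0, -44.0]] [ 0.63656395 -0.06632783  0.10821108]
```

View pics/w4.png

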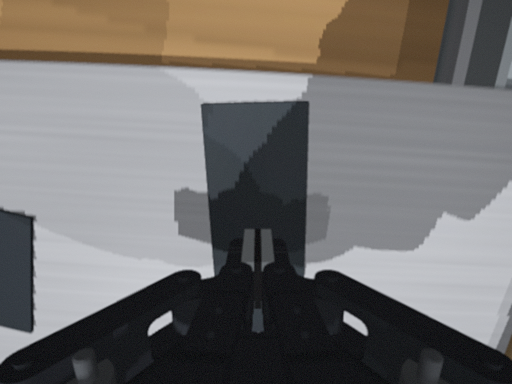

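The wrist view shows the slate's near end at row 102, with the front edge at about row 65. The slate follows the finger without turning (5.9°). I'll drag on with a slightly lighter press.

```bash
python3 -m jog '[[[-0.2,0,-0.025],0],[[-0.2,0,-0.025],0],[[-0.2,0,-0.025],0],[[-0.2,0,-0.025],0]]' 0; python3 -m jog '[[[-0.2,0,-0.025],0],[[-0.2,0,-0.025],0],[[-0.2,0,-0.025],0]]' 0
python3 - <<'E'
from h import *
c=cam("wrist");save(c,"w5")
k=max(darkrects(c,(130,0,380,228),60),key=cv2.contourArea)
P=onz(c,k.reshape(-1,2),.113)[:,:2]
r=cv2.minAreaRect((P*1000).astype(np.float32));print(r,cv2.boxPoints(r).round(0).tolist(),robot.read_state()["tool_pos"])
for u in (150,180,340,370):
    col=c["img"][:,u].astype(int); print(u,[tuple(col[v]) for v in range(60,200,20)])
E
```

```text
time_s: 5.1
tool_pos: [0.6081, -0.0674, 0.1083]
eef_rot: [-0.04, 0.999, -0.008, 0.019]
wrist_force: [1.9, -1.0, 5.6]
finger_gap: 0.0001
time_s: 5.35
tool_pos: [0.5863, -0.0681, 0.1083]
eef_rot: [-0.041, 0.999, -0.009, 0.023]
wrist_force: [2.7, 0.8, 5.4]
finger_gap: -0.0002
((551.8255004882812, -72.48104858398438), (48.52892303466797, 48.83782196044922), 5.20160436630249) [[525.0, -50.0], [530.0, -99.0], [578.0, -95.0], [574.0, -46.0]] [ 0.58525194 -0.06808679  0.10832001]
150 [(np.int64(177), np.int64(143), np.int64(97)), (np.int64(175), np.int64(141), np.int64(98)), (np.int64(174), np.int64(140), np.int64(96)), (np.int64(113), np.int64(86), np.int64(57)), (np.int64(99), np.int64(76), np.int64(51)), (np.int64(103), np.int64(80), np.int64(53)), (np.int64(194), np.int64(196), np.int64(201))]
180 [(np.int64(195), np.int64(157), np.int64(111)), (np.int64(177), np.int64(141), np.int64(98)), (np.int64(173), np.int64(139), np.int64(97)), (np.int64(119), np.int64(92), np.int64(61)), (np.int64(81), np.int64(63), np.int64(41)), (np.int64(100), np.int64(77), np.int64(51)), (np.int64(195), np.int64(197), np.int64(202))]
340 [(np.int64(134), np.int64(106), np.int64(70)), (np.int64(139), np.int64(108), np.int64(73)), (np.int64(134), np.int64(105), np.int64(72)), (np.int64(126), np.int64(97), np.int64(67)), (np.int64(119), np.int64(91), np.int64(63)), (np.int64(107), np.int64(82), np.int64(54)), (np.int64(103), np.int64(90), np.int64(81))]
370 [(np.int64(134), np.int64(106), np.int64(71)), (np.int64(141), np.int64(111), np.int64(75)), (np.int64(136), np.int64(108), np.int64(74)), (np.int64(128), np.int64(98), np.int64(66)), (np.int64(117), np.int64(92), np.int64(62)), (np.int64(109), np.int64(84), np.int64(57)), (np.int64(108), np.int64(86), np.int64(63))]
```

View pics/w5.png

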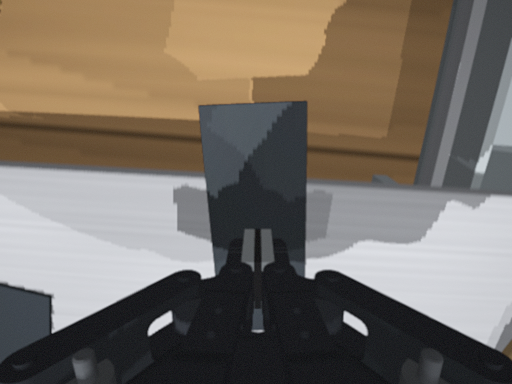

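Run:
```python
from h import *
c=cam("wrist");print(onz(c,[[200,106],[305,102],[252,104]],.113),onz(c,[[100,163],[180,169],[340,180],[400,185]],.11))
print(depthpt(c,[[252,108],[252,160],[100,180],[150,180]]))
T=cam("top");save(T,"t5",(230,60,330,160),6)
print(c["position"],robot.read_state()["tool_pos"])
S=cam("side");save(S,"s5",(240,80,440,230),4)
```

```text
[[ 0.51694656 -0.10080552  0.113     ]
 [ 0.51131183 -0.0534809   0.113     ]
 [ 0.51417315 -0.07723288  0.113     ]] [[ 5.48516923e-01 -1.51210119e-01  1.10000000e-01]
 [ 5.48203113e-01 -1.10747670e-01  1.10000000e-01]
 [ 5.46934094e-01 -3.08156993e-02  1.10000000e-01]
 [ 5.46855295e-01 -3.17113982e-04  1.10000000e-01]]
[[ 0.51597912 -0.07713847  0.11183151]
 [ 0.54006954 -0.07528158  0.11244394]
 [ 0.55717117 -0.15147248  0.11092745]
 [ 0.55552798 -0.12637791  0.10915056]]
[ 0.5090932  -0.07245871  0.25225681] [ 0.58551148 -0.06809109  0.10827584]
```

View pics/t5.png

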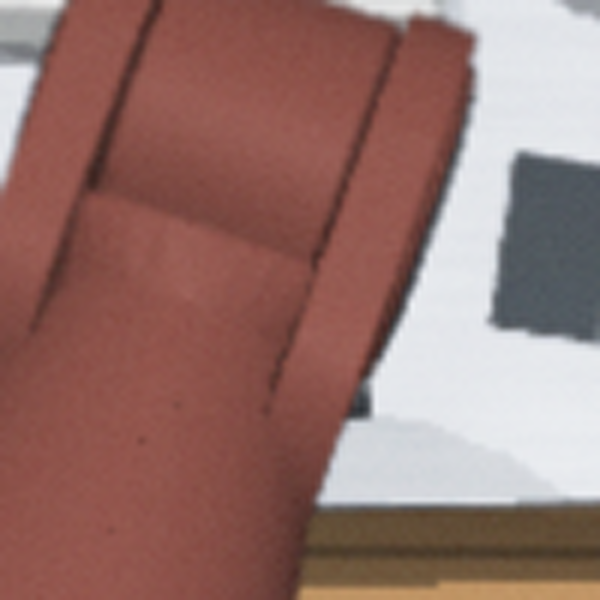

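View pics/s5.png

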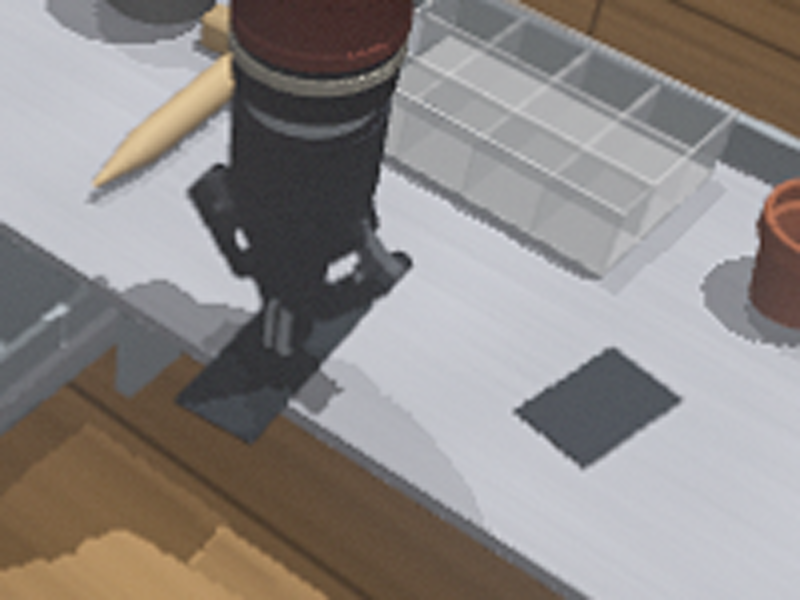

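Near end is at x=0.514 and the edge at 0.5475, so the overhang is 33 mm. I'll drag about 14 mm more, then lift.

```bash
python3 -m jog '[[[-0.2,0,-0.025],0],[[-0.2,0,-0.025],0]]' 0; python3 -m jog '[[[0,0,0.3],0],[[0,0,0.8],0],[[-0.5,0,0.8],0],[[-0.5,0,0.5],0],[[-0.6,0,0.3],0],[[-0.6,0,0],0],[[0,0,0],0]]' 1;python3 - <<'E'
from h import *
c=cam("wrist");save(c,"w6");np.save("pics/w6.npy",c,allow_pickle=True)
S=cam("side");save(S,"s6",(240,80,440,230),4);np.save("pics/s6.npy",S,allow_pickle=True)
T=cam("top");save(T,"t6",(230,60,330,160),6);
E
```

```text
time_s: 5.72
tool_pos: [0.572, -0.0687, 0.1083]
eef_rot: [-0.041, 0.999, -0.01, 0.025]
wrist_force: [2.6, 0.5, 6.1]
finger_gap: 0.0001
time_s: 6.3
tool_pos: [0.479, -0.0678, 0.2231]
eef_rot: [-0.041, 0.999, -0.01, 0.024]
wrist_force: [-0.1, 0.5, 0.1]
finger_gap: 0.083
```

View pics/w6.png

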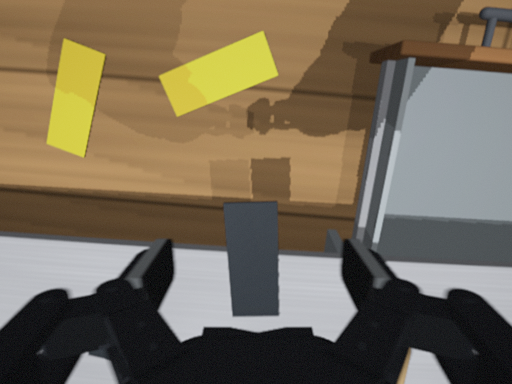

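View pics/s6.png

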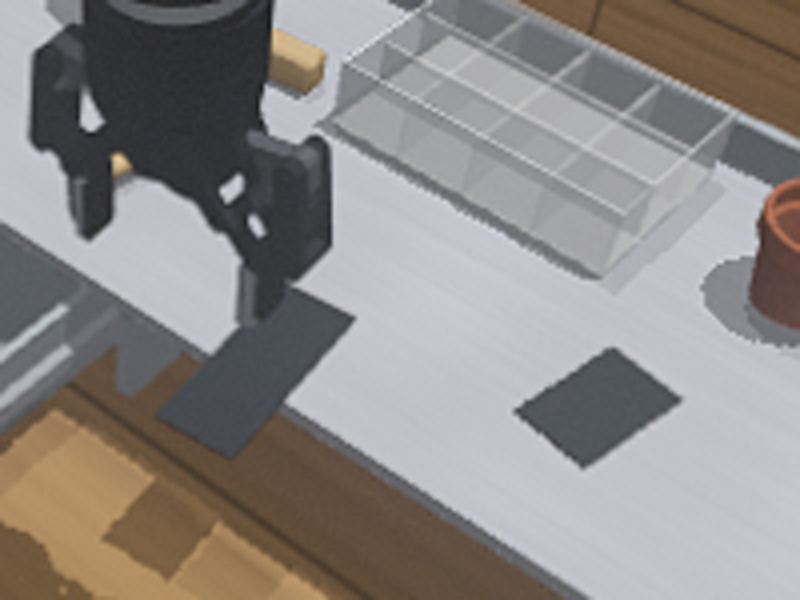

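Run:
```python
from h import *
np.set_printoptions(precision=4,suppress=True)
c=np.load("pics/w6.npy",allow_pickle=True).item()
print("corners",onz(c,[[224,203],[277,202],[279,315],[234,316]],.113))
print("edge",onz(c,[[100,240],[200,245],[300,250]],.11))
print("depth",depthpt(c,[[250,210],[250,300],[335,240],[335,246],[330,250],[370,240],[360,245]]))
hsv=c["img"].astype(int);m=((abs(hsv[:,:,0]-hsv[:,:,2])<22)&(hsv.max(2)<110)).astype(np.uint8);m[:,:205]=0;m[:,300:]=0;m[:190]=0;m[322:]=0
k=max(cv2.findContours(m,0,1)[0],key=cv2.contourArea);P=onz(c,k.reshape(-1,2),.113)[:,:2]
r=cv2.minAreaRect((P*1000).astype(np.float32));print(r,cv2.boxPoints(r).round(0).tolist())
S=np.load("pics/s6.npy",allow_pickle=True).item()
# side near-end corners crop px -> full
cr=np.array([[158,413],[233,458]])/4+[240,80]
print(onz(S,cr,.113), tri(S,cr,c,[[277,202],[224,203]]))
```

```text
corners [[ 0.5018 -0.1001  0.113 ]
 [ 0.4964 -0.0517  0.113 ]
 [ 0.6234 -0.0364  0.113 ]
 [ 0.6296 -0.0838  0.113 ]]
edge [[ 0.5535 -0.222   0.11  ]
 [ 0.5492 -0.122   0.11  ]
 [ 0.5455 -0.0239  0.11  ]]
depth [[ 0.5063 -0.0758  0.1135]
 [ 0.6066 -0.0684  0.1137]
 [ 0.5699  0.0322  0.0338]
 [ 0.5722  0.03    0.0453]
 [ 0.587   0.0297  0.0292]
 [ 0.5471  0.0588  0.0723]
 [ 0.4629 -0.0238  0.2494]]
((560.5573120117188, -65.81765747070312), (135.5601806640625, 86.85033416748047), 22.303293228149414) [[481.0, -51.0], [514.0, -132.0], [640.0, -80.0], [607.0, 0.0]]
[[ 0.4965 -0.0529  0.113 ]
 [ 0.5007 -0.1017  0.113 ]] [[ 0.4974 -0.0518  0.1111  0.0007]
 [ 0.5028 -0.1004  0.11    0.0002]]
```

The wrist view shows the slate's near end at (224–277, 203), sticking out past the edge at about row 248. Near-end middle is at (0.499, −0.076), the overhang is about 48 mm and the yaw about 6.5°. The heights agree between the two views. I'll go above the end and descend with the fingers partly closed.

```bash
python3 -m jog '[[[0.5,-0.08,-0.3],0.4],[[0.45,-0.07,-0.5],0],[[0,0,-0.6],0],[[0,0,-0.6],0],[[0,0,-0.2],0],[[0,0,0],0]]' 0.75;python3 - <<'E'
from h import *
np.set_printoptions(precision=4,suppress=True)
c=cam("wrist");save(c,"w7");np.save("pics/w7.npy",c,allow_pickle=True)
S=cam("side");save(S,"s7",(240,80,390,192),5)
print(robot.read_state()["tool_pos"])
E
```

```text
time_s: 6.95
tool_pos: [0.5252, -0.0744, 0.1292]
eef_rot: [-0.058, 0.998, -0.009, 0.024]
wrist_force: [-0.7, -1.1, -0.1]
finger_gap: 0.0643
[ 0.5257 -0.0747  0.1314]
```

View pics/w7.png

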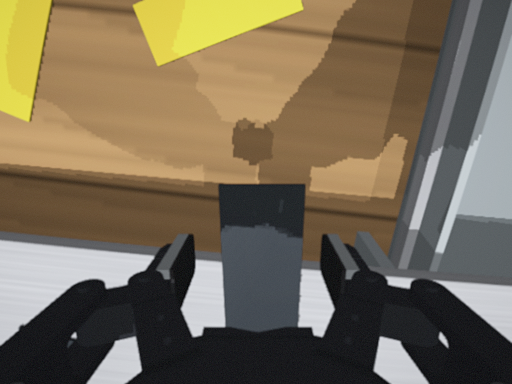

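View pics/s7.png

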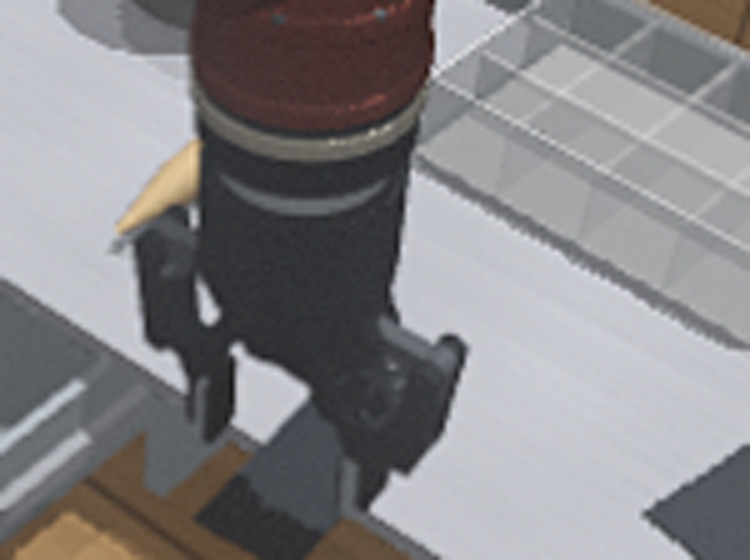

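Run:
```python
from h import *
np.set_printoptions(precision=4,suppress=True)
c=np.load("pics/w7.npy",allow_pickle=True).item()
for u in(170,180,190,324,334,342):
    P=depthpt(c,[[u,v] for v in range(228,262,2)]); P=P[(P[:,2]>.12)]; print(u,P[:3])
print(onz(c,[[219,185],[304,185]],.113),depthpt(c,[[255,300],[240,190]]))
```

```text
170 [[ 0.5225 -0.1176  0.1478]
 [ 0.5176 -0.1147  0.1577]
 [ 0.5178 -0.1143  0.1591]]
180 [[ 0.5175 -0.1134  0.1459]
 [ 0.5168 -0.1126  0.149 ]
 [ 0.5171 -0.1122  0.1504]]
190 [[ 0.5175 -0.1088  0.1447]
 [ 0.5165 -0.1079  0.1486]
 [ 0.5176 -0.108   0.1484]]
324 [[ 0.5093 -0.0448  0.1448]
 [ 0.5108 -0.0443  0.1438]
 [ 0.5117 -0.0442  0.1443]]
334 [[ 0.5093 -0.0396  0.1436]
 [ 0.5092 -0.0402  0.1461]
 [ 0.509  -0.0408  0.1486]]
342 [[ 0.5082 -0.0389  0.1554]
 [ 0.5086 -0.0391  0.1565]
 [ 0.5088 -0.0395  0.158 ]]
[[ 0.5014 -0.1004  0.113 ]
 [ 0.4955 -0.0527  0.113 ]] [[ 0.5779 -0.0712  0.1122]
 [ 0.5033 -0.0883  0.112 ]]
```

The tips straddle the end, with the slate at y=±24 and the pads at ±32 about the same midline. The tips stand 12 mm above the reported TCP at this gap. I'll go 6 mm back, lower by 40 mm, then close.

```bash
python3 -m jog '[[[-0.15,0.04,-0.3],0],[[0,0,-0.4],0],[[0,0,-0.3],0]]' 0.75
```

```text
time_s: 7.3
tool_pos: [0.5239, -0.0746, 0.098]
eef_rot: [-0.058, 0.998, -0.012, 0.03]
wrist_force: [0.4, 0.4, 0.5]
finger_gap: 0.0639
```

```bash
python3 -m jog '[[[-0.15,0,-0.15],0],[[-0.05,0,-0.03],0]]' 0.75;python3 - <<'E'
from h import *
np.set_printoptions(precision=4,suppress=True)
c=cam("wrist");save(c,"w8")
S=cam("side");save(S,"s8",(240,80,390,192),5)
print(robot.read_state()["tool_pos"],robot.read_state()["wrist_force"])
for u in(180,190,324,334):
    P=depthpt(c,[[u,v] for v in range(220,262,1)]);i=np.argmax(abs(np.diff(P[:,2]))>.012);print(u,220+i,P[i:i+3])
E
```

```text
time_s: 7.47
tool_pos: [0.5157, -0.0747, 0.0905]
eef_rot: [-0.058, 0.998, -0.012, 0.03]
wrist_force: [-0.0, -0.2, -0.5]
finger_gap: 0.0636
[ 0.5163 -0.0749  0.0913] [-1.4674  0.0607 -0.2493]
180 232 [[ 0.566  -0.1416 -0.0007]
 [ 0.5078 -0.1139  0.1063]
 [ 0.4375 -0.0809  0.2333]]
190 232 [[ 0.5647 -0.1326 -0.0004]
 [ 0.5082 -0.1094  0.1044]
 [ 0.5073 -0.1088  0.107 ]]
324 232 [[ 0.5493 -0.0155 -0.0002]
 [ 0.5001 -0.0445  0.1038]
 [ 0.4999 -0.0448  0.1052]]
334 232 [[ 0.5483 -0.0068 -0.0005]
 [ 0.4997 -0.0396  0.1032]
 [ 0.4999 -0.0397  0.1041]]
```

View pics/w8.png

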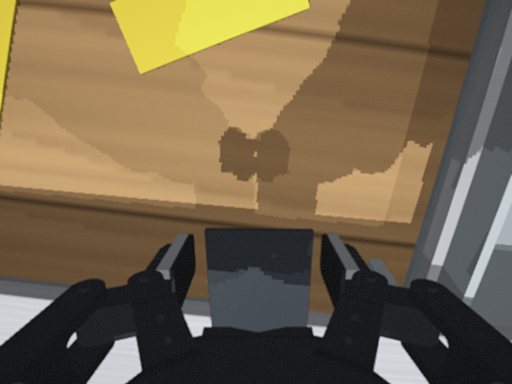

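View pics/s8.png

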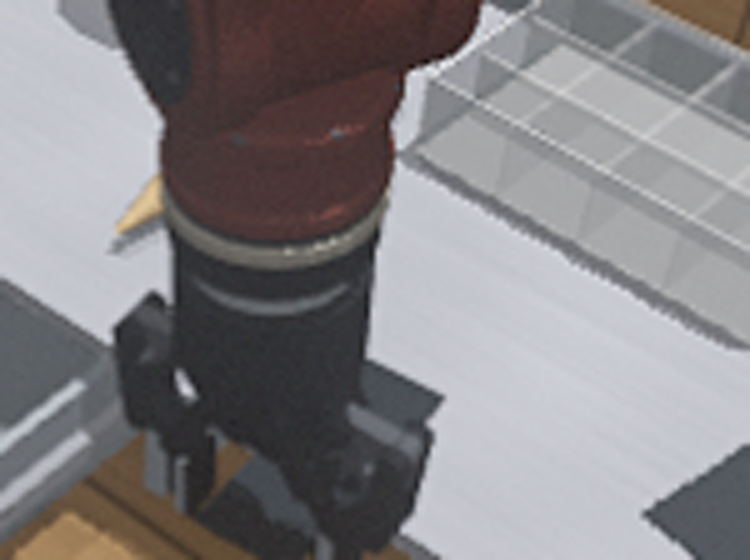

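The pads straddle the slate's end evenly at (190,235) and (325,235). Pad tips are at z=0.1035, below the slate underside at 0.110. Closing.

```bash
python3 -m jog '[[[0,0,0],0],[[0,0,0],0],[[0,0,0],0],[[0,0,0],0],[[0,0,0],0]]' 0.3
python3 - <<'E'
from h import *
c=cam("wrist");save(c,"w9");print(robot.read_state()["tool_pos"],robot.read_state()["finger_gap"])
E
```

```text
time_s: 7.98
tool_pos: [0.5178, -0.0756, 0.0945]
eef_rot: [-0.058, 0.998, -0.013, 0.033]
wrist_force: [0.4, -0.2, -1.1]
finger_gap: 0.0479
[ 0.51784353 -0.07562799  0.09455732] 0.047721675301402464
```

View pics/w9.png

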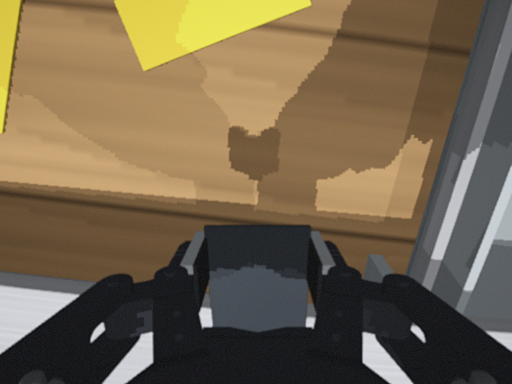

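The pads touch both long sides, (205,235) and (312,235), and the gap stopped at 48 mm. Lifting gently.

```bash
python3 -m jog '[[[0,0,0.2],0],[[0,0,0.4],0],[[0,0,0.6],0],[[0,0,0.6],0],[[0,0,0.6],0],[[0,0,0.4],0]]' 0.2
python3 - <<'E'
from h import *
c=cam("wrist");save(c,"w10");S=cam("side");save(S,"s10",(200,40,400,190),4);print(robot.read_state()["tool_pos"],robot.read_state()["finger_gap"])
E
```

```text
time_s: 8.53
tool_pos: [0.5141, -0.074, 0.2083]
eef_rot: [-0.058, 0.998, -0.011, 0.029]
wrist_force: [0.7, 0.7, 0.4]
finger_gap: 0.0478
[ 0.51519296 -0.07447316  0.20941954] 0.04747797495338689
```

View pics/w10.png

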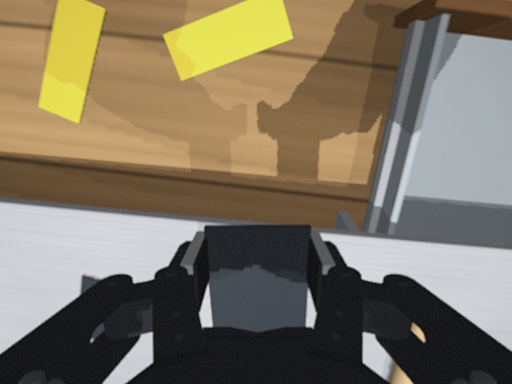

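View pics/s10.png

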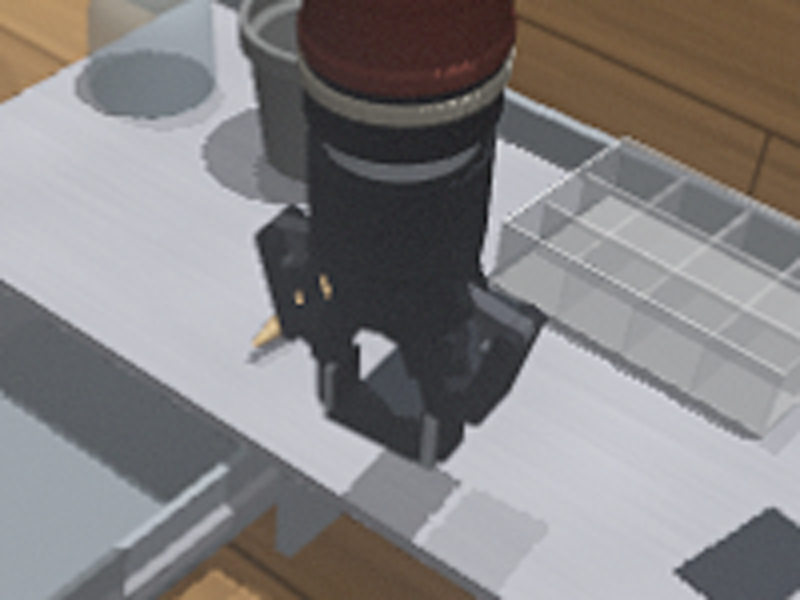

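The slate is held level by its end, well clear of the top, and the short marker is undisturbed. Carrying it over the drawer.

```bash
python3 -m jog '[[[-0.2,0.4,0],-0.3],[[-0.3,0.7,0],-0.3],[[-0.3,0.7,0],-0.3],[[-0.3,0.7,0],0],[[-0.3,0.7,0],0],[[-0.3,0.7,0],0],[[-0.3,0.7,0],0],[[-0.2,0.4,0],0]]' 0.2
```

```text
time_s: 9.3
tool_pos: [0.422, 0.129, 0.2047]
eef_rot: [-0.016, 0.999, -0.013, 0.027]
wrist_force: [0.7, 0.3, -0.5]
finger_gap: 0.0473
```

```bash
python3 -m jog '[[[-0.1,0.5,0],0],[[-0.1,0.5,0],0],[[0,0.2,0],0],[[0,0,0],0]]' 0.2
python3 - <<'E'
from h import *
c=cam("wrist");save(c,"w11");S=cam("side");save(S,"s11",(100,60,300,210),4);T=cam("top");save(T,"t11",(100,60,260,180),5);np.save("pics/t11.npy",T,allow_pickle=True);print(robot.read_state()["tool_pos"],robot.read_state()["finger_gap"])
E
```

```text
time_s: 9.63
tool_pos: [0.41, 0.1822, 0.2021]
eef_rot: [-0.018, 0.999, -0.013, 0.026]
wrist_force: [0.6, -0.7, 0.0]
finger_gap: 0.0476
[0.41060901 0.18045877 0.20232829] 0.047767027918509834
```

View pics/s11.png

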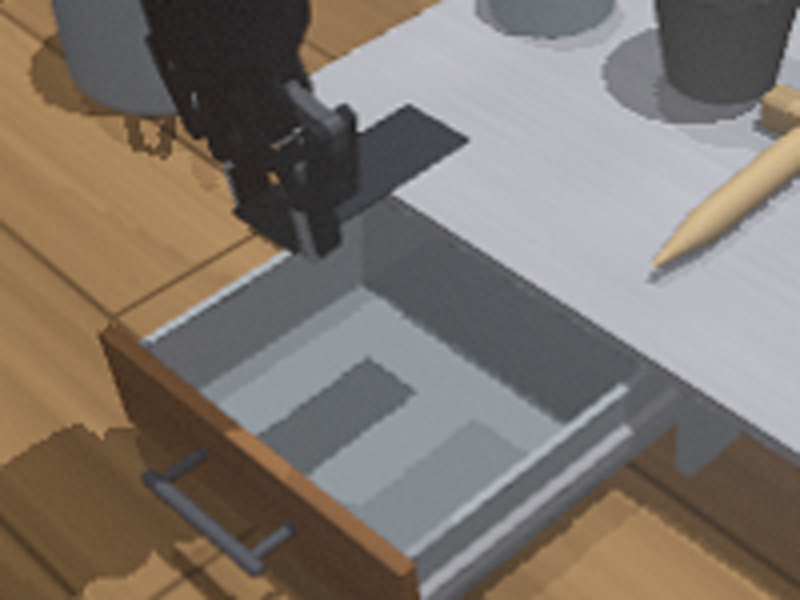

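View pics/t11.png

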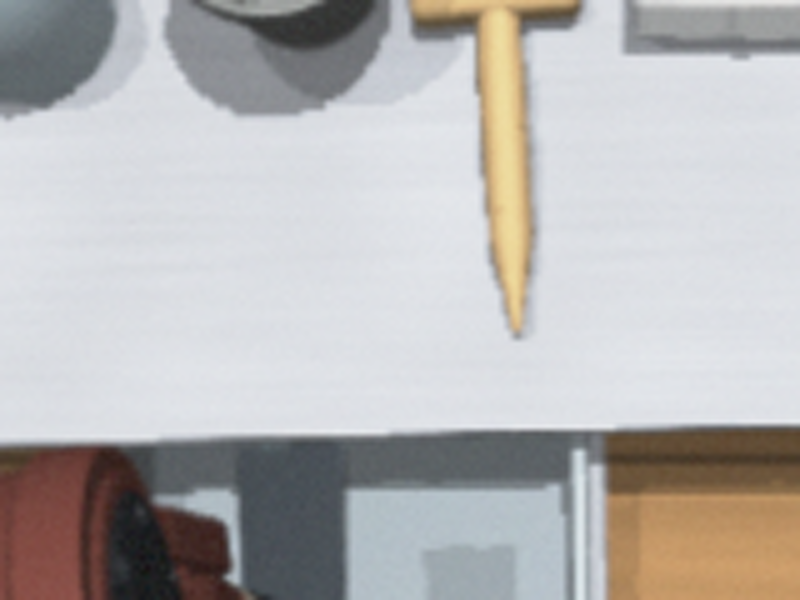

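View pics/w11.png

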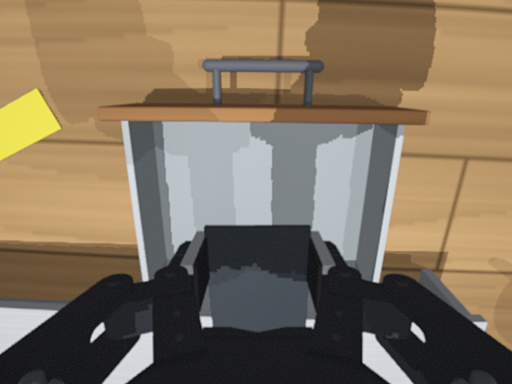

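The side view shows the slate held over the drawer, far end at crop (408–468, 105–140). The top view puts the far end close to the steel edge, so I'll measure it.

Run:
```python
from h import *
np.set_printoptions(precision=4,suppress=True)
T=np.load("pics/t11.npy",allow_pickle=True).item()
S=cam("side");c=cam("wrist")
cr=np.array([[408,105],[468,140]])/4+[100,60]
ct=np.array([[238,443],[348,440]])/5+[100,60]
print("tri",tri(S,cr,T,ct)); print("depth side",depthpt(S,cr+[[-1,2],[-3,1]]),depthpt(T,ct+[[5,3],[-5,3]]))
print("near end wrist",depthpt(c,[[215,228],[300,228],[258,300],[215,232]]), robot.read_state()["tool_pos"])
print("panel inner top & floor", onz(c,[[200,122],[320,124]],.094), "edge",onz(c,[[30,300],[440,318]],.11))
print(onz(T,[[u/5+100,v/5+60] for u,v in [(240,438),(400,435),(150,440)]],.11))
```

```text
tri [[0.5199 0.2111 0.219  0.0014]
 [0.5202 0.1592 0.2213 0.003 ]]
depth side [[0.5117 0.206  0.2202]
 [0.5126 0.163  0.2205]] [[0.513  0.1983 0.2207]
 [0.5146 0.1702 0.2195]]
near end wrist [[0.395  0.1594 0.2212]
 [0.3927 0.1988 0.222 ]
 [0.4343 0.1809 0.2218]
 [0.3968 0.1595 0.2218]] [0.4108 0.1802 0.2026]
panel inner top & floor [[0.3601 0.1265 0.094 ]
 [0.3581 0.2268 0.094 ]] edge [[ 0.5407 -0.0507  0.11  ]
 [ 0.5387  0.362   0.11  ]]
[[0.542  0.2347 0.11  ]
 [0.5435 0.1512 0.11  ]
 [0.5411 0.2821 0.11  ]]
```

```bash
python3 -m jog '[[[-0.1,0.05,-0.4],0],[[0,0,-0.6],0],[[0,0,-0.6],0],[[0,0,-0.6],0],[[0,0,-0.5],0],[[0,0,-0.3],0]]' 0.2
python3 - <<'E'
from h import *
c=cam("wrist");save(c,"w12");S=cam("side");save(S,"s12",(100,60,300,210),4);s=robot.read_state();print(s["tool_pos"],s["finger_gap"],s["wrist_force"])
E
```

```text
time_s: 10.38
tool_pos: [0.4112, 0.1772, 0.0821]
eef_rot: [-0.012, 0.999, -0.013, 0.031]
wrist_force: [-0.8, -0.6, -1.0]
finger_gap: 0.0474
[0.41033856 0.17720816 0.08191268] 0.0477437935921451 [ 0.11177796 -0.3616454  -1.27124754]
```

View pics/s12.png

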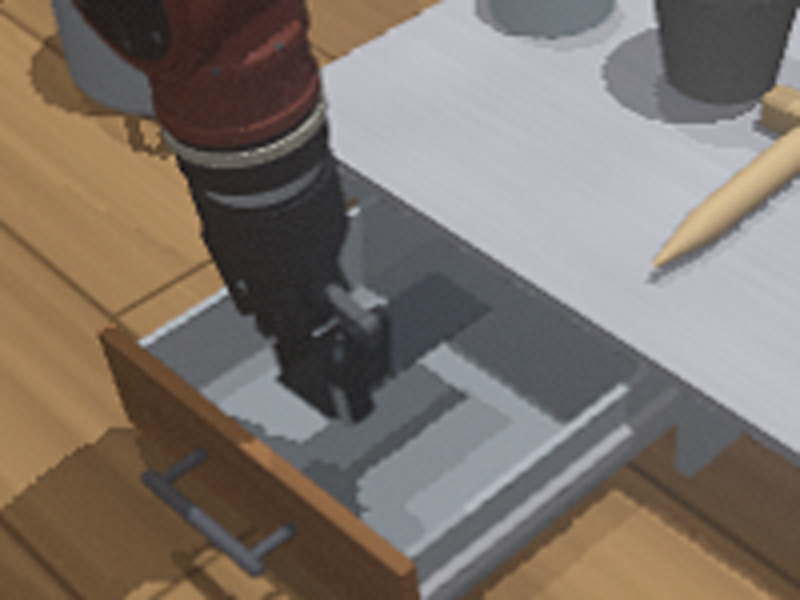

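View pics/w12.png

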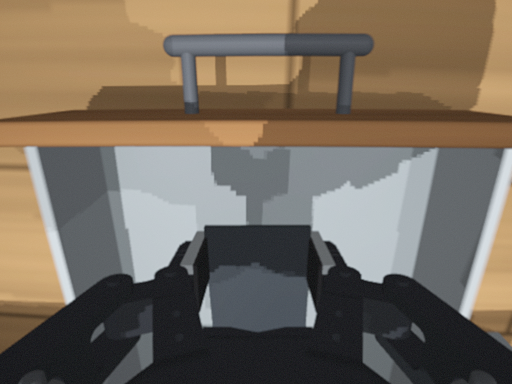

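The far end clears the steel edge and the gripper is centred between the side walls. Lowering further.

```bash
python3 -m jog '[[[0,0,-0.4],0],[[0,0,-0.4],0],[[0,0,-0.3],0],[[0,0,-0.2],0]]' 0.2
python3 - <<'E'
from h import *
np.set_printoptions(precision=4,suppress=True)
c=cam("wrist");save(c,"w13");S=cam("side");save(S,"s13",(100,60,300,210),4);s=robot.read_state();print(s["tool_pos"],s["finger_gap"],s["wrist_force"])
print(depthpt(c,[[215,228],[300,228],[258,290]]))
for u in(192,196,318,322):
    P=depthpt(c,[[u,v] for v in range(215,250,1)]);i=np.argmax(abs(np.diff(P[:,2]))>.008);print(u,215+i,P[i:i+3])
E
```

```text
time_s: 10.82
tool_pos: [0.4147, 0.1756, 0.0339]
eef_rot: [-0.01, 0.999, -0.013, 0.033]
wrist_force: [0.8, -0.2, -0.1]
finger_gap: 0.0475
[0.414  0.1756 0.0335] 0.047780710290893647 [ 0.8902 -0.4768 -0.1056]
[[0.3975 0.1552 0.0541]
 [0.3967 0.1944 0.0531]
 [0.4323 0.1757 0.0529]]
192 238 [[0.4222 0.1351 0.0198]
 [0.4027 0.1446 0.0558]
 [0.4031 0.1447 0.056 ]]
196 230 [[0.4166 0.1379 0.0201]
 [0.404  0.1441 0.0454]
 [0.4038 0.1444 0.0468]]
318 230 [[0.414  0.2097 0.0204]
 [0.4018 0.2044 0.0456]
 [0.402  0.2042 0.0464]]
322 236 [[0.4179 0.2124 0.0204]
 [0.4017 0.2052 0.052 ]
 [0.4017 0.205  0.0529]]
```

View pics/s13.png

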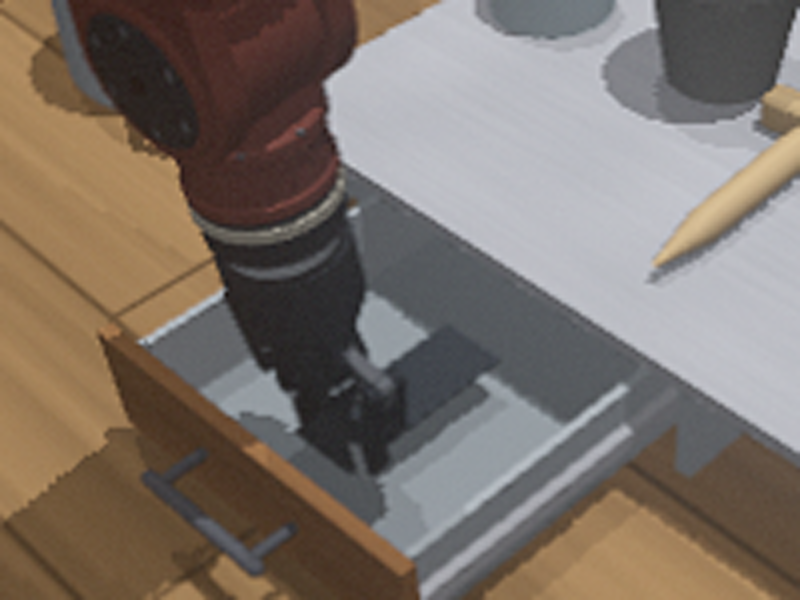

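```bash
python3 -m jog '[[[-0.1,0,-0.2],0],[[-0.1,0,-0.15],0]]' 0.2; python3 -m jog '[[[-0.05,0,-0.08],0]]' 0.2
```

```text
time_s: 11.08
tool_pos: [0.4078, 0.1756, 0.0213]
eef_rot: [-0.01, 0.999, -0.013, 0.034]
wrist_force: [-1.0, 0.7, -1.1]
finger_gap: 0.0475
time_s: 11.17
tool_pos: [0.4053, 0.1756, 0.0178]
eef_rot: [-0.01, 0.999, -0.013, 0.034]
wrist_force: [-0.4, 0.2, -0.2]
finger_gap: 0.0474
```

```bash
python3 -m jog '[[[0,0,-0.08],0]]' 0.2; python3 -m jog '[[[0,0,-0.05],0]]' 0.2
```

```text
time_s: 11.25
tool_pos: [0.405, 0.1757, 0.0145]
eef_rot: [-0.01, 0.999, -0.013, 0.034]
wrist_force: [-0.1, 0.5, -0.5]
finger_gap: 0.0474
time_s: 11.33
tool_pos: [0.4053, 0.1759, 0.0131]
eef_rot: [-0.01, 0.999, -0.013, 0.035]
wrist_force: [-8.5, -3.7, 26.5]
finger_gap: 0.0473
```

The tips touched the drawer floor (26 N momentarily). I'll ease off slightly and let go.

```bash
python3 -m jog '[[[0,0,0.04],0]]' 0.2; python3 -m jog '[[[0,0,0],0],[[0,0,0],0],[[0,0,0],0],[[0,0,0],0]]' 0.72;  python3 - <<'E'
from h import *
c=cam("wrist");save(c,"w14");S=cam("side");save(S,"s14",(100,60,300,210),4);s=robot.read_state();print(s["tool_pos"],s["finger_gap"],s["wrist_force"])
print(depthpt(c,[[220,232],[295,232],[258,290]]))
E
```

```text
time_s: 11.42
tool_pos: [0.4054, 0.176, 0.015]
eef_rot: [-0.01, 0.999, -0.013, 0.035]
wrist_force: [0.1, 0.1, -0.3]
finger_gap: 0.0475
time_s: 11.75
tool_pos: [0.4064, 0.1762, 0.0159]
eef_rot: [-0.01, 0.999, -0.013, 0.036]
wrist_force: [-0.7, -0.7, 0.6]
finger_gap: 0.0617
[0.40634469 0.17619978 0.01586573] 0.06068163969626571 [ 0.42636759  0.48119617 -1.03778098]
[[0.39848824 0.15589792 0.02204255]
 [0.39708055 0.19443329 0.0222167 ]
 [0.43288734 0.17629478 0.02360632]]
```

View pics/w14.png

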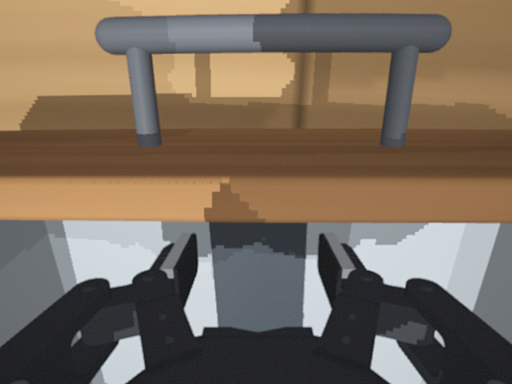

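View pics/s14.png

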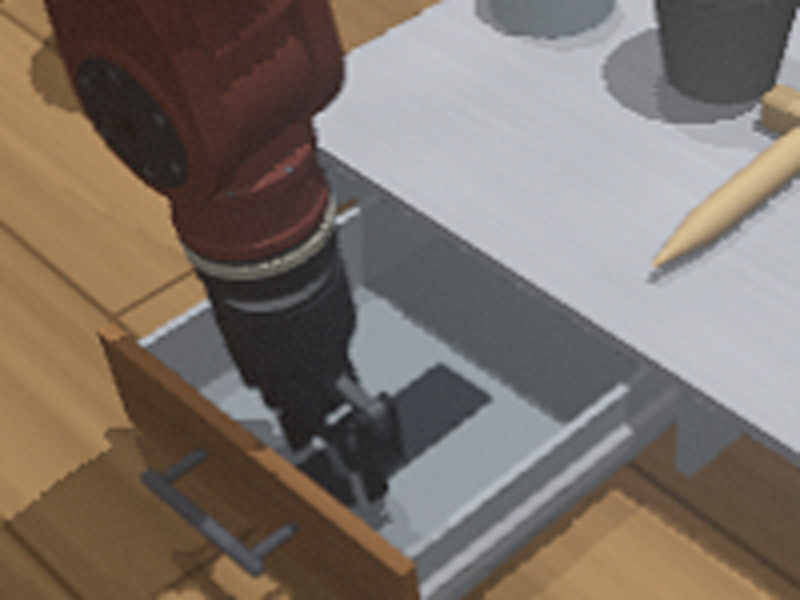

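The wrist view shows the slate flat on the floor, its top at z≈0.0225, with both pads clear of it at (190,240) and (325,240). I'll go straight up.

```bash
python3 -m jog '[[[0,0,0.3],0],[[0,0,0.5],0],[[0,0,0.7],0],[[0,0,0.8],0],[[0,0,0.8],0],[[0,0,0.8],0],[[0,0,0.8],0],[[0,0,0.6],0]]' -; python3 -m jog '[[[0,-0.8,0.2],0],[[0,-0.9,0.2],0],[[0,-0.9,0],0],[[0,-0.9,0],0],[[0,-0.9,0],0],[[0,-0.8,0],0],[[0,-0.4,0],0],[[0,0,0],0]]' -
python3 - <<'E'
from h import *
np.set_printoptions(precision=4,suppress=True)
S=cam("side");save(S,"s15");T=cam("top");save(T,"t15");np.save("pics/t15.npy",T,allow_pickle=True);np.save("pics/s15.npy",S,allow_pickle=True)
print(robot.read_state()["time_s"])
E
```

```text
time_s: 12.52
tool_pos: [0.3989, 0.1751, 0.2286]
eef_rot: [-0.01, 0.999, -0.014, 0.029]
wrist_force: [0.3, 0.4, 0.4]
finger_gap: 0.0618
time_s: 13.18
tool_pos: [0.3996, -0.0567, 0.2536]
eef_rot: [-0.014, 0.999, -0.014, 0.036]
wrist_force: [0.4, 0.9, -0.5]
finger_gap: 0.0616
13.2833
```

View pics/t15.png

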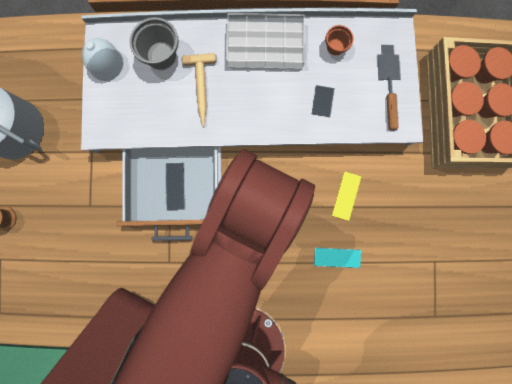

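View pics/s15.png

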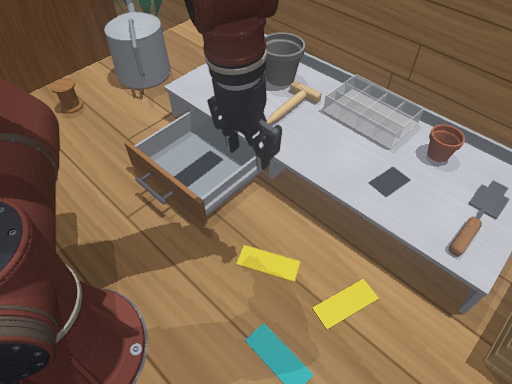

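The long slate lies in the drawer at top-view (175,187). The short one is still at (323,101). I'll check flatness, the drawer's position and the short marker in numbers.

Run:
```python
from m import *
T0=np.load('pics/top0.npy',allow_pickle=True).item();T=np.load('pics/t15.npy',allow_pickle=True).item()
S0=np.load('pics/side0.npy',allow_pickle=True).item();S=np.load('pics/s15.npy',allow_pickle=True).item()
for a,b,n in((T0,T,(305,80,345,125)),(S0,S,(365,160,415,200))):
    print("short",*[cent(max(darkrects(c,n),key=cv2.contourArea)) for c in(a,b)])
k=max(darkrects(T,(150,155,200,215)),key=cv2.contourArea);P=onz(T,k.reshape(-1,2),.023)[:,:2]
r=cv2.minAreaRect((P*1000).astype(np.float32));print("long",r)
x,y,w,h=cv2.boundingRect(k);g=np.array([[u,v] for u in range(x+4,x+w-4,2) for v in range(y+4,y+h-4,2)])
D=depthpt(T,g);A=np.c_[D[:,:2]-D[:,:2].mean(0),np.ones(len(D))];print("plane slope x,y, height",np.linalg.lstsq(A,D[:,2],rcond=None)[0])
# drawer panel shift: diff of template region handle/panel in both views
for a,b,box in((T0,T,(120,215,190,245)),(S0,S,(125,140,200,215))):
    x0,y0,x1,y1=box;f=lambda c:cv2.cvtColor(c["img"][y0:y1,x0:x1],cv2.COLOR_RGB2GRAY).astype(np.float32)
    print("drawer px shift",cv2.phaseCorrelate(f(a),f(b)))
print(robot.read_state()["wrist_force"])
```

```text
short [322.3657786885246, 100.8514344262295] [322.2738221749911, 100.95997166135317]
short [389.03759820426484, 181.2772166105499] [388.91932242319837, 181.28079242032732]
long ((450.53082275390625, 178.0457763671875), (127.747802734375, 47.328975677490234), 1.1473301649093628)
plane slope x,y, height [-0.0873 -5.5163  0.0474]
drawer px shift ((0.08933461733124659, -0.0941909402298986), 1.0115801060641254)
drawer px shift ((0.7497157008349546, 0.47446833379336084), 0.6546415135701498)
[ 0.665  -0.2087 -0.0065]
```

The plane fit gave an impossible slope, so I'll recheck it with a robust fit. I'll also recheck the drawer with depth, because shadows may have disturbed the side correlation.

Run:
```python
from m import *
T0=np.load('pics/top0.npy',allow_pickle=True).item();T=np.load('pics/t15.npy',allow_pickle=True).item()
S0=np.load('pics/side0.npy',allow_pickle=True).item();S=np.load('pics/s15.npy',allow_pickle=True).item()
for r,c in(("T",T),("S",S)):
    k=max(darkrects(c,(150,155,200,215) if r=="T" else (170,148,228,190)),key=cv2.contourArea)
    print(r,cv2.boundingRect(k),cent(k))
    m=np.zeros((384,512),np.uint8);cv2.drawContours(m,[k],-1,1,-1);m=cv2.erode(m,np.ones((5,5)))
    v,u=np.nonzero(m);D=depthpt(c,np.c_[u,v]);D=D[abs(D[:,2]-np.median(D[:,2]))<.02]
    A=np.c_[D[:,:2]-D[:,:2].mean(0),np.ones(len(D))];print(len(v),len(D),np.linalg.lstsq(A,D[:,2],rcond=None)[0])
# panel outer/inner rows by depth, before vs after
for c in(T0,T):
    print([ (lambda z:(np.nonzero(z>.07)[0].min()+210,np.nonzero(z>.07)[0].max()+210))(depthpt(c,[[u,v] for v in range(210,235)])[:,2]) for u in (135,150,165,180,195)])
for c in(S0,S):
    g=(c["img"][:,:,0].astype(int)-c["img"][:,:,2]); print([int(np.argmax(np.diff(g[120:200,u])))+120 for u in(135,145,155,165,175,185)])
```

```text
T (166, 163, 18, 47) [174.68806306306305, 185.87725225225225]
550 547 [-0.0024  0.0078  0.0229]
S (174, 151, 49, 36) [198.0854890367085, 168.30229120473024]
413 411 [-0.0011 -0.0143  0.0224]
[(np.int64(221), np.int64(225)), (np.int64(221), np.int64(225)), (np.int64(221), np.int64(225)), (np.int64(220), np.int64(224)), (np.int64(220), np.int64(224))]
[(np.int64(221), np.int64(225)), (np.int64(211), np.int64(225)), (np.int64(221), np.int64(224)), (np.int64(220), np.int64(224)), (np.int64(220), np.int64(224))]
[146, 154, 162, 170, 178, 185]
[146, 154, 162, 170, 177, 185]
```

The slate is flat (slopes under 0.015, top at 0.0225), and the drawer and short marker haven't moved. Handing in.

```bash
python3 -c "
from plant import robot
print(robot.close_job())"
```

```text
the job is handed in; nothing more can be done
None
```

The long slate now lies flat in the drawer, and I handed the job in at about 13.5 s of the 51 s allowed. I pressed it down, slid it until about 48 mm stuck out past the front edge, and pinched that end by its long sides. Then I lifted it, lowered it to the drawer floor and let go.

**Last checks:**
- **Long slate:** it is centred at (0.4505, 0.178), turned about 1°. Both cameras show it flat, with its top at z≈0.0225 and slopes under 0.015.
- **Short marker:** it moved less than 0.15 px in both views.
- **Drawer:** the front panel is on the same pixel rows as at the start, in both views.
- **Gripper:** clear of everything, with no significant wrist force.

**What failed or disagreed:**
- **Fingertip position:** the tips stood about 5–8 mm behind the reported TCP when shut, not 25 mm ahead as stated. I used the camera depths and touch instead.
- **Contact forces:** the first press peaked at about 26 N before I eased it to 5–9 N for the slide, so it was heavier than "lightly" for about 0.2 s. The tips also touched the drawer floor once at about 26 N just before release.
- **Tool tilt:** the tool was tilted up to about 4° after the slide. The slate stayed level.
- **First final checks:** the first flatness fit and the side-view drawer correlation were unusable. The repeats, using a cleaner mask, depth and edge rows, gave the results above.

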